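Clamp a glass spice jar until the torque lever slips

TASK

Stand the glass spice jar (green cap, tan label) upright in the slot of the jar clamp and let go of it, then swing the clamp's lever clockwise until its slip clutch just gives way, and stop there: the jar must be left firmly gripped, but going on past the slip would crush the glass. Leave the lever where it stops, and do not disturb the other things.

Things in the scene. Friction and masses are not known exactly. Their poses are not given: they have to be found in the camera images.
- jar_center (a point): Centre of the glass spice jar with the green cap and tan label: upright, round, 46 mm in diameter, 106 mm tall, about 0.11 kg; this point is on its axis, 53 mm above its underside, z up. It stands loose on the worktop beside the salt shaker.
- spice_jar: The same jar; origin at the centre of its underside.
- slot (a point): Middle of the floor of the clamp's jar slot, 8 mm above the worktop: the jar's underside shall stand here. It has the clamp's axes: y towards the grey gear housing and the lever, z up. The clamp is a fixed aluminium plate, 90 mm (x) by 225 mm (y). Two black rubber V faces flank the slot, tops 46 mm above the worktop: the rear pad on the -y side, the moving jaw on the +y side.
- jaw: Moving jaw: black rubber V with an orange back. At the start it leaves 7 mm to a jar standing on the slot's middle. It moves along the clamp's -y, 18 mm per rad of lever, pushing the jar before it on to the rear pad, which is stiffly set 3 to 13 mm from a jar on the slot's middle (not reported). The jaw's origin is, at mid width and 8 mm above the worktop, where a jar's axis would be that touches its V.
- lever_knob (a point): Centre of the lever's upright black round knob: 18 mm in diameter, clear from 73 to 113 mm above the worktop, this point at 90 mm. It circles the lever axis at 75 mm, starting 2.0 rad anticlockwise from the clamp's +x seen from above. Pushed clockwise it closes the jaw; running free takes 2 to 5 N at the knob, also while the jar is only being pushed along.
- lever_axis (a point): Point on the lever's upright axis, 85 mm up, with the clamp's axes. After 0.5 to 1.2 rad clockwise the jar is wedged, the force at the knob climbs within about 5 mm, and at about 12 N (sinking to 9 N when held still) the clutch slips: the lever turns on at that force, the jaw standing still, but only for 0.10 rad (7.5 mm at the knob); beyond that it is solid and crushes the jar. Lever and jaw stay where they are left.
- salt_shaker: Bystander: salt shaker with a grey top, 44 mm in diameter and 90 mm tall, origin at the centre of its underside.
- garlic: Bystander: garlic bulb, 53 mm, origin under its centre.
- tomato: Bystander: tomato, 75 mm, origin under its centre.
- jam_jar: Bystander: jam jar with a yellow lid, 65 mm in diameter, 103 mm tall, origin at the centre of its underside.
- lemon: Bystander: lemon, 78 by 55 mm, 56 mm tall, origin under its centre.
Mind the look-alikes: they are no part of the job. Leave any purple look-alike of the spice_jar alone.

How it is judged:
On the way, in this order (a step that is already met when the one before it is completed fails the run):
1. the jar stands upright in the slot, let go of, the jaw not yet tight (horizontal distance between spice_jar and slot below 0.016 m and z of spice_jar in the frame of slot below 0.004 m and angle between spice_jar's own z axis and vertical below 0.1 rad and contact force between each of the arm, the fingers and spice_jar below 0.2 N and contact force between jaw and spice_jar below 15 N), for 0.2 s.
2. the lever is turned until the clutch gives: the jaw presses on the jar with more than 22 N (contact force between jaw and spice_jar above 22 N), for 0.05 s.
At the end, for the whole second after the job is handed in: The jar stands on the slot's floor (within 4 mm), upright within 0.1 rad, its axis within 25 mm of the slot's middle, at rest and still gripped by the jaw with more than 5 N (contact force between jaw and spice_jar above 5 N and horizontal distance between spice_jar and slot below 0.025 m and z of spice_jar in the frame of slot below 0.004 m and angle between spice_jar's own z axis and vertical below 0.1 rad and linear speed of spice_jar below 0.02 m/s); the robot touches nothing.
It fails at once if the jar is crushed: the jaw presses on it with more than 55 N (contact force between jaw and spice_jar above 55 N).
It fails at once if the salt shaker, garlic, tomato, jam jar or lemon is moved by more than 30 mm (distance of any of salt_shaker, garlic, tomato, jam_jar, lemon from where it was at the start of the episode above 0.03 m).
It also fails if it takes over 67 s, if anything falls off the work surface, if the arm or the gripper's body presses on something with over 40 N, if the wrist force passes 120 N, or if a joint passes its speed limit or range.

ROBOT

A 6-joint arm with a two-finger parallel gripper is mounted at the origin on a cart in front of the work surface, level with it; the furniture and walls round the work are solid. World frame = base frame: x ahead of the robot, y to its left, z up, the work surface at z = 0. Lengths are in m, angles in rad, forces in N, time in s.
With the tool pointing down it reaches from about 0.35 to 0.975 m from the base axis. Payload 4.9 kg.
Tool frame: the origin (TCP) lies on the front face of the gripper's body, between the roots of the fingers; the fingertips stand ctrl.finger_overhang ahead of it and the grasp point (between the pads) lies 54 mm ahead of it (ctrl.finger_overhang is the distance from the TCP to the fingertips, in m); z points along the fingers, y is the line along which they close (so a half turn about z gives the same grasp; the last joint's range is limited). The gripper opens to 85 mm and grips with 20 to 120 N. Pads are 22 mm wide; open, the fingers measure 114 mm over their backs; the gripper's body (76 mm by 85 mm) begins 54 mm behind the grasp point. The pads swing forward as they close: fully open they stand 13 mm farther back than shut.
Start: joints at [1.096, 0.053, 1.613, -0, 1.476, -0.119], TCP at [0.218, 0.586, 0.304] pointing down, gripper open.
Joint ranges: [-3.01, 3.01], [-1.01, 2.22], [0.06, 2.58], [-1.02, 4.17], [0.09, 2.62], [-3.14, 3.14]. Speed limits (rad/s): [2.57, 2.57, 3.14, 3.14, 3.14, 3.14].

INTERFACE

Orientations are given as a rotation vector (axis times angle).
In Python, from station import ctrl, vision gives the robot as it stands. The module is installed in compiled form; this text tells all that it offers.
- The arm moves only by the tool drive_tool, never from a script. Its argument "rows" is a list of rows, each a list of 2 entries, a list of its own where there are three numbers: the shift along the tool's x, y, z in m, then the turn about the tool's z in rad. A call has 1 to 10 rows; each row shifts and turns the commanded pose from where the row before left it, along the tool's axes as they then stand; what a row does not reach is not made up. A row lasts 1/10 s, in which the tool goes at most 50 mm and 8.59 degrees, less where a joint would pass 70% of its speed; a pose out of reach is approached as far as the arm can. A call with a gripper value outside its range is refused whole. "jaw" is the closure, from 0 (fully open) to 1 (shut), set as the call begins (left out, the last holds). The fingers move at their own pace and stop on an object; "grip_force" is the grip in N (left out, the last holds). Time passes only in rows, so rows that do not move let the fingers close. It gives the time, the measured TCP pose, the force, the opening and the grip force at its end, in the units of the state.
- ctrl.get_obs(): the state, without advancing time (a new reading comes with each control period).
- vision.get_image(name): name is "side" or "top" or "wrist"; returns a dict with "image" (384x512x3 uint8, blue, green, red), "vertical_fov" (degrees; the focal length in pixels is half the picture's height over the tangent of half this angle, whatever the lens; pixels are square), "cx", "cy" (the principal point, pixels), "R" (3x3) and "t" (3): a world point X has camera coordinates R X + t. Camera axes: x right, y down, z forward; pixel columns grow to the right and rows downward; lengths in m; the calibration is good to about 2 mm. A picture is of the moment at which its call begins. There is no depth.
- ctrl.finish_job(): hands the job in; it is judged then, once.
The state is a dict: "t": time; "q": joint angles; "dq": joint speeds; "effort": joint torques, N m; "tool_pos": TCP position; "tool_rot": TCP orientation; "contact_force": force on the tool from outside, world axes, zero at the start; "wrist_torque": the same for the moment, N m; "opening": finger opening in m; "grip_force": force on a finger pad.
Only numpy, scipy, OpenCV 4.12 (cv2) and the standard library are available. Lean on these libraries where they do the work, as an engineer would, in place of code of your own. Each camera call takes 0.05 s, during which the arm holds its last target. There are 200 camera calls.

## Working session

There is one attempt and no reset: what is moved stays moved. The work goes in short steps, Python scripts to look and compute and a tool call to move; the robot and the scene stay as the last step left them, time stands still between calls to the robot, and variables do not carry over. Pictures are saved under pics/ and viewed, at most 10 in all, crops included, and the job is handed in when it is done.

Besides the shell and the picture viewer there is one more tool, called after "Emit:" as a command line: name --argument value ..., lists and objects as JSON in quotes. drive_tool: Moves the arm, as the interface text tells. Its arguments: {"type":"object","properties":{"rows":{"type":"array","items":{"type":"array"}},"jaw":{"type":"number"},"grip_force":{"type":"number"}},"required":["rows"]}

```bash
mkdir -p pics; cat > h.py <<'E'
import numpy as np, cv2
from scipy.spatial.transform import Rotation as Ro
from station import ctrl, vision
def ray(d,u,v):
    f=d["image"].shape[0]/2/np.tan(np.radians(d["vertical_fov"])/2)
    R=np.array(d["R"]);t=np.array(d["t"])
    return -R.T@t, R.T@np.array([(u-d["cx"])/f,(v-d["cy"])/f,1.])
def plane(d,u,v,z):
    o,r=ray(d,u,v); return o+r*(z-o[2])/r[2]
def proj(d,X):
    f=d["image"].shape[0]/2/np.tan(np.radians(d["vertical_fov"])/2)
    c=np.array(d["R"])@np.array(X)+np.array(d["t"]); return c[:2]/c[2]*f+[d["cx"],d["cy"]]
def tri(a,b):
    A=np.zeros((3,3));y=np.zeros(3)
    for o,r in (a,b):
        r=r/np.linalg.norm(r);P=np.eye(3)-np.outer(r,r);A+=P;y+=P@o
    return np.linalg.solve(A,y)
def obs():
    o=ctrl.get_obs();print({k:np.round(o[k],3).tolist() for k in("t","q","tool_pos","tool_rot","contact_force","opening","grip_force")});return o
E
python3 - <<'E'
from h import *
obs();print(ctrl.finger_overhang)
for n in("side","top"):
    d=vision.get_image(n);cv2.imwrite(f"pics/{n}0.png",d["image"]);print(n,d["vertical_fov"],d["cx"],d["cy"],np.round(d["R"],3).tolist(),np.round(d["t"],3))
    import pickle;pickle.dump(d,open(n+"0.pkl","wb"))
a=[cv2.imread(f"pics/{n}0.png") for n in("side","top")]
E
```

```text
{'t': 0.0, 'q': [1.096, 0.053, 1.614, 0.0, 1.476, -0.119], 'tool_pos': [0.217, 0.585, 0.303], 'tool_rot': [-0.556, -3.091, 0.003], 'contact_force': [0.132, -0.733, -0.48], 'opening': 0.085, 'grip_force': 0.0}
0.0726
side 48.57363130969217 258.12927550726533 188.55728847446747 [[0.497, -0.868, -0.003], [-0.435, -0.247, -0.866], [0.751, 0.432, -0.5]] [-0.142  0.343  0.889]
top 54.67908208281542 252.59000860963562 188.93112375500567 [[0.019, -1.0, -0.002], [-0.991, -0.018, -0.134], [0.134, 0.004, -0.991]] [0.177 0.592 1.128]
```

View pics/top0.png

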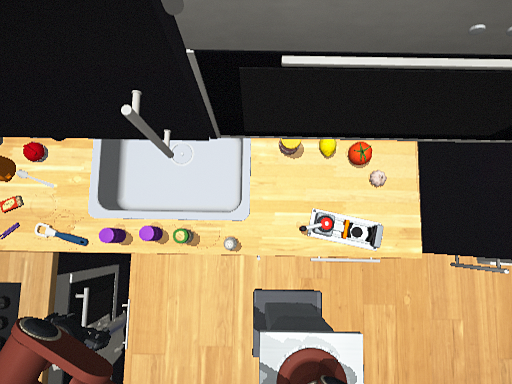

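View pics/side0.png

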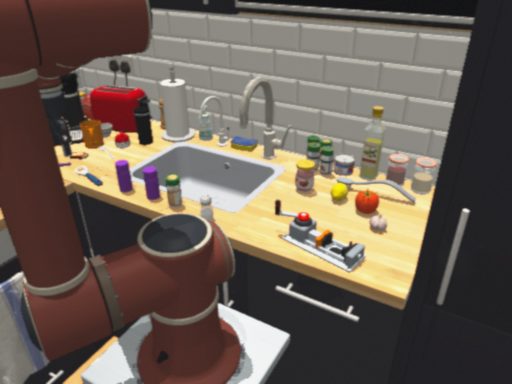

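In both views the wanted jar is the green cap at top (182,236), side (173,190). Things that could be taken for it:
- Purple look-alikes at top (112,235) and (150,233).
- Green-capped jars at the back wall, side (314,148) and (327,155).

Salt is at top (231,243). The clamp is at top (345,229), with its black knob at (303,229). I'll check this in one close crop and measure.

```bash
python3 - <<'E'
from h import *
import pickle
T=pickle.load(open("top0.pkl","rb"));S=pickle.load(open("side0.pkl","rb"))
t=T["image"];s=S["image"]
a=cv2.resize(t[200:260,290:390],None,fx=8,fy=5*8/5,interpolation=cv2.INTER_CUBIC)
b=cv2.resize(t[215:260,160:245],(400,212),interpolation=cv2.INTER_CUBIC)[:120*2]
c=cv2.resize(s[165:225,150:225],(400,320)[:2] if 0 else (265,212),interpolation=cv2.INTER_CUBIC)
o=np.zeros((600,800,3),np.uint8);a=cv2.resize(a,(640,384));o[:384,:640]=a;o[388:600,:400]=b;o[388:600,405:670]=c
cv2.imwrite("pics/crop.png",o)
def m(im,lo,hi,box):
    x0,y0,x1,y1=box
    M=cv2.inRange(cv2.cvtColor(im,cv2.COLOR_BGR2HSV),lo,hi)[y0:y1,x0:x1]
    n,_,st,ce=cv2.connectedComponentsWithStats(M)
    k=1+np.argmax(st[1:,4]);return ce[k]+[x0,y0],st[k]
g=m(t,(40,60,30),(85,255,255),(165,220,200,255));gs=m(s,(35,60,20),(90,255,255),(160,170,190,200))
print(g,gs)
print("cap plane z=.106",plane(T,*g[0],.106),"tri",tri(ray(T,*g[0]),ray(S,*gs[0])))
print("salt",plane(T,231,243,.09))
r=m(t,(0,150,60),(8,255,255),(310,210,335,240));rs=m(s,(0,150,60),(8,255,255),(290,205,315,232))
print(r,rs,tri(ray(T,*r[0]),ray(S,*rs[0])))
k=m(t,(0,0,0),(180,255,70),(295,220,312,240));ks=m(s,(0,0,0),(180,255,60),(270,195,285,218))
print(k,ks,plane(T,*k[0],.113),tri(ray(T,*k[0]),ray(S,*ks[0])))
for u,v in((315,207),(383,222),(378,249),(308,234)):print(plane(T,u,v,.008))
E
```

```text
(array([181.14953271, 235.29906542]), array([  8,   9,  16,  14, 107], dtype=int32)) (array([171.95049505, 180.46534653]), array([  5,   4,  14,  12, 101], dtype=int32))
cap plane z=.106 [0.4389901  0.39375757 0.106     ] tri [0.43786736 0.39810085 0.09173967]
salt [0.41932957 0.24872972 0.09      ]
(array([325.90217391, 223.02173913]), array([10,  7, 12, 13, 92], dtype=int32)) (array([303.171875, 217.140625]), array([ 8,  8, 12,  8, 64], dtype=int32)) [ 0.483864   -0.03479107  0.06941296]
(array([302.68181818, 228.18181818]), array([ 5,  6,  6,  5, 22], dtype=int32)) (array([277.04347826, 209.65217391]), array([ 6, 11,  3,  8, 23], dtype=int32)) [0.46607706 0.040383   0.113     ] [0.46596408 0.03805344 0.08155382]
[ 0.53777455 -0.01292418  0.008     ]
[ 0.49383262 -0.22961639  0.008     ]
[ 0.40840102 -0.21142904  0.008     ]
[0.45131352 0.00962954 0.008     ]
```

View pics/crop.png

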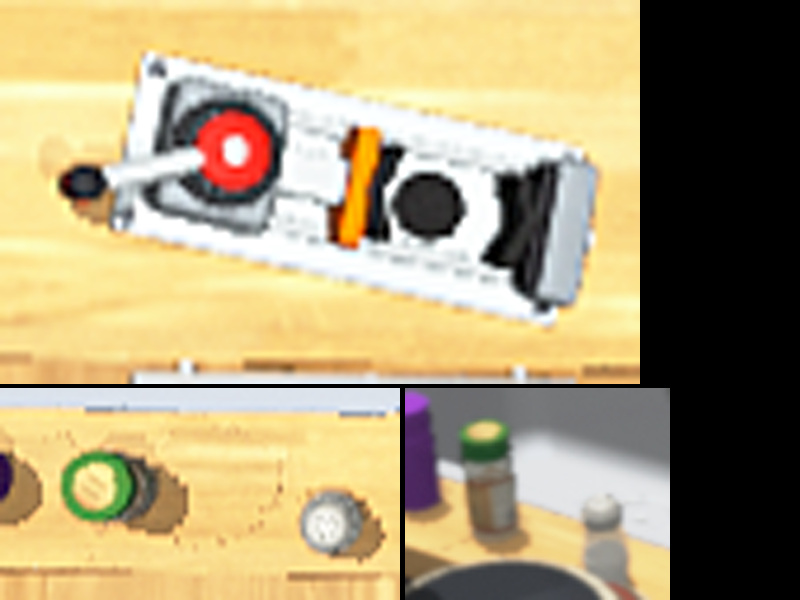

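The crop confirms it: the green-capped jar has a tan label, with salt to its right. The clamp's slot disc is at crop (430,205) and the lever hub at (235,150). First I turn so the fingers will close along the clamp's x.

Emit:
drive_tool --rows '[[[0, 0, 0], 0.141], [[0, 0, 0], 0.141], [[0, 0, 0], 0.141], [[0, 0, 0], 0.141], [[0, 0, 0], 0.141], [[0, 0, 0], 0.141], [[0, 0, 0], 0.141], [[0, 0, 0], 0.141], [[0, 0, 0], 0.141], [[0, 0, 0], 0.141]]'

```text
t: 1.1
tool_pos: [0.2176, 0.5856, 0.3032]
tool_rot: [2.433, 1.987, -0.002]
contact_force: [-0.1, 0.3, -0.4]
opening: 0.0857
grip_force: 0.0
```

```bash
cat >> h.py <<'E'
def need(X,yaxis=None):
    o=ctrl.get_obs();R=Ro.from_rotvec(o["tool_rot"]).as_matrix()
    print("pos",np.round(o["tool_pos"],4),"y",np.round(R[:,1],3),"z",np.round(R[:,2],3),"t",o["t"])
    print("need",np.round(R.T@(np.array(X)-o["tool_pos"]),4))
    if yaxis is not None:
        l=R.T@np.array([*yaxis,0]);print("turn",np.arctan2(-l[0],l[1]))
E
python3 - <<'E'
from h import *
import pickle
T=pickle.load(open("top0.pkl","rb"))
s=plane(T,357.2,232.0,.008);h=plane(T,326.7,223.4,.085);print("slot",s,"axis",h, "dir",(h-s)[:2]/np.linalg.norm((h-s)[:2]))
need([.438,.396,.26],(.98,-.2))
E
```

```text
slot [ 0.46056891 -0.14675066  0.008     ] axis [ 0.48250236 -0.03492486  0.085     ] dir [0.19247213 0.98130244]
pos [0.2176 0.5856 0.3032] y [ 0.98  -0.199 -0.   ] z [-0.001 -0.001 -1.   ] t 1.1
need [-0.1418  0.2538  0.0432]
turn 0.0005483072674133717
```

Emit:
drive_tool --rows '[[[-0.0142, 0.0254, 0.0043], 0], [[-0.0142, 0.0254, 0.0043], 0], [[-0.0142, 0.0254, 0.0043], 0], [[-0.0142, 0.0254, 0.0043], 0], [[-0.0142, 0.0254, 0.0043], 0], [[-0.0142, 0.0254, 0.0043], 0], [[-0.0142, 0.0254, 0.0043], 0], [[-0.0142, 0.0254, 0.0043], 0], [[-0.0142, 0.0254, 0.0043], 0], [[-0.0142, 0.0254, 0.0043], 0]]'

```text
t: 2.1
tool_pos: [0.4399, 0.3963, 0.2601]
tool_rot: [-2.427, -1.995, 0.001]
contact_force: [-0.2, -0.7, 0.4]
opening: 0.0855
grip_force: 0.0
```

Emit:
drive_tool --rows '[[[0, 0, 0], 0], [[0, 0, 0], 0]]'

```text
t: 2.3
tool_pos: [0.4394, 0.3969, 0.2602]
tool_rot: [-2.428, -1.993, 0.002]
contact_force: [0.2, 0.5, 0.2]
opening: 0.0856
grip_force: 0.0
```

```bash
python3 - <<'E'
from h import *
d=vision.get_image("wrist");cv2.imwrite("pics/w1.png",d["image"])
im=d["image"];M=cv2.inRange(cv2.cvtColor(im,cv2.COLOR_BGR2HSV),(40,60,30),(85,255,255))
n,_,st,ce=cv2.connectedComponentsWithStats(M);k=1+np.argmax(st[1:,4]);print(st[k],ce[k],plane(d,*ce[k],.1))
c=max(cv2.findContours(M,cv2.RETR_EXTERNAL,cv2.CHAIN_APPROX_NONE)[0],key=cv2.contourArea);(u,v),r=cv2.minEnclosingCircle(c);print(u,v,r,plane(d,u,v,.106),"proj expected",proj(d,[.438,.396,.106]))
need([.438,.396,.12],(.98,-.2))
E
```

```text
[ 233  159   58   61 1583] [262.31585597 187.64939987] [0.43999162 0.39957163 0.1       ]
262.21923828125 189.3485870361328 30.475805282592773 [0.44001194 0.40004377 0.106     ] proj expected [260.60862229 195.02841872]
pos [0.439  0.3974 0.2606] y [ 0.981 -0.194 -0.001] z [-0.001 -0.    -1.   ] t 2.35
need [-0.0015 -0.0006  0.1406]
turn 0.006161325896098634
```

View pics/w1.png

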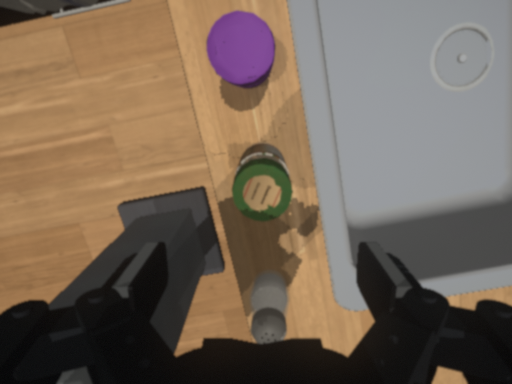

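The wrist view shows the green cap at (263,192), between the fingers, with purple at (241,48) and salt at (268,315). Both are clear, so I descend and grip.

Emit:
drive_tool --rows '[[[0, 0, 0.014], 0], [[0, 0, 0.014], 0], [[0, 0, 0.014], 0], [[0, 0, 0.014], 0], [[0, 0, 0.014], 0], [[0, 0, 0.014], 0], [[0, 0, 0.014], 0], [[0, 0, 0.014], 0], [[0, 0, 0.014], 0], [[0, 0, 0.014], 0]]'

```text
t: 3.35
tool_pos: [0.4394, 0.3973, 0.1198]
tool_rot: [-2.427, -1.995, -0.0]
contact_force: [0.3, -0.3, 0.2]
opening: 0.0854
grip_force: 0.0
```

Emit:
drive_tool --rows '[[[0, 0, 0], 0], [[0, 0, 0], 0], [[0, 0, 0], 0], [[0, 0, 0], 0], [[0, 0, 0], 0], [[0, 0, 0], 0], [[0, 0, 0], 0], [[0, 0, 0], 0], [[0, 0, 0], 0], [[0, 0, 0], 0]]' --jaw 1 --grip_force 30

```text
t: 4.35
tool_pos: [0.4399, 0.3977, 0.1219]
tool_rot: [2.427, 1.995, 0.003]
contact_force: [-0.6, -0.1, 5.3]
opening: 0.0449
grip_force: 31.0
```

Emit:
drive_tool --rows '[[[0, 0, 0], 0], [[0, 0, -0.01], 0], [[0, 0, -0.015], 0], [[0, 0, -0.015], 0], [[0, 0, -0.015], 0], [[0, 0, -0.015], 0], [[0, 0, -0.02], 0], [[0, 0, -0.02], 0], [[0, 0, -0.02], 0], [[0, 0, -0.01], 0]]'

```text
t: 5.35
tool_pos: [0.44, 0.3978, 0.2643]
tool_rot: [2.427, 1.994, 0.007]
contact_force: [0.9, 0.0, -0.8]
opening: 0.0452
grip_force: 30.7
```

```bash
python3 - <<'E'
from h import *
need([.4606,-.1468,.26],(.981,-.193))
d=vision.get_image("wrist")
im=d["image"];M=cv2.inRange(cv2.cvtColor(im,cv2.COLOR_BGR2HSV),(40,60,30),(85,255,255))
c=max(cv2.findContours(M,cv2.RETR_EXTERNAL,cv2.CHAIN_APPROX_NONE)[0],key=cv2.contourArea);print(cv2.minEnclosingCircle(c))
E
```

```text
pos [0.44   0.3978 0.2643] y [ 0.981 -0.194  0.003] z [ 0.003  0.002 -1.   ] t 5.35
need [-0.5303  0.1257  0.0031]
turn -0.0007360877841611705
((261.5, 300.73077392578125), 68.30946350097656)
```

Emit:
drive_tool --rows '[[[-0.01, 0.002, 0], 0], [[-0.02, 0.005, 0], 0], [[-0.03, 0.007, 0], 0], [[-0.03, 0.007, 0], 0], [[-0.03, 0.007, 0], 0], [[-0.03, 0.007, 0], 0], [[-0.03, 0.007, 0], 0], [[-0.03, 0.007, 0], 0], [[-0.03, 0.007, 0], 0], [[-0.03, 0.007, 0], 0]]'

```text
t: 6.4
tool_pos: [0.4477, 0.1185, 0.2591]
tool_rot: [-2.426, -1.994, 0.004]
contact_force: [0.2, 0.3, -0.3]
opening: 0.0447
grip_force: 30.7
```

Emit:
drive_tool --rows '[[[-0.03, 0.007, 0], 0], [[-0.03, 0.007, 0], 0], [[-0.03, 0.007, 0], 0], [[-0.03, 0.007, 0], 0], [[-0.03, 0.007, 0], 0], [[-0.03, 0.007, 0], 0], [[-0.02, 0.005, 0], 0], [[-0.01, 0.003, 0], 0], [[0, 0, 0], 0], [[0, 0, 0], 0]]'

```text
t: 7.4
tool_pos: [0.4568, -0.095, 0.2602]
tool_rot: [-2.426, -1.994, 0.001]
contact_force: [-0.0, 0.2, -0.9]
opening: 0.0448
grip_force: 30.7
```

```bash
python3 - <<'E'
from h import *
need([.4606,-.1468,.26],(.981,-.193))
d=vision.get_image("wrist");cv2.imwrite("pics/w2.png",d["image"])
for n,X in(("slot",[.4606,-.1468,.008]),("axis",[.4825,-.035,.085])):print(n,proj(d,X))
t=vision.get_image("top")["image"];cv2.imwrite("pics/t2.png",cv2.resize(t[190:265,285:395],(704,480),interpolation=cv2.INTER_CUBIC))
E
```

```text
pos [ 0.4568 -0.095   0.2602] y [ 0.981 -0.194 -0.001] z [-0.001  0.001 -1.   ] t 7.4
need [-0.0501  0.0137  0.0001]
turn -0.0007528781240108416
slot [275.11908584 211.11742644]
axis [280.59443266 103.1145771 ]
```

View pics/w2.png

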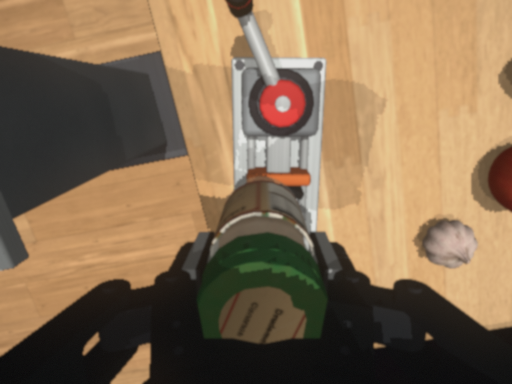

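The wrist view shows the hub at (283,104), about 1 mm from my estimate, with the jaw's orange back at (280,178). Next I refine the slot disc from the first top picture.

```bash
python3 - <<'E'
from h import *
import pickle
T=pickle.load(open("top0.pkl","rb"));im=T["image"]
g=cv2.resize(cv2.cvtColor(im,cv2.COLOR_BGR2GRAY)[220:244,346:369],None,fx=10,fy=10,interpolation=cv2.INTER_LINEAR)
for th in(90,120):
    M=(g<th).astype(np.uint8);n,_,st,ce=cv2.connectedComponentsWithStats(M)
    for k in range(1,n):
        if st[k,4]>1500:
            u,v=(ce[k]+.5)/10-.5+[346,220];print(th,st[k],u,v,plane(T,u,v,.008))
# orange and plate ends
H=cv2.cvtColor(im,cv2.COLOR_BGR2HSV)
M=cv2.inRange(H,(8,150,120),(22,255,255))[205:250,335:360];n,_,st,ce=cv2.connectedComponentsWithStats(M);k=1+np.argmax(st[1:,4]);print("orange",st[k],ce[k]+[335,205],plane(T,*(ce[k]+[335,205]),.046))
E
```

```text
90 [   8   29   62  147 4319] 348.9709770780273 229.7740101875434 [ 0.46711875 -0.12071341  0.008     ]
90 [  54   72  109  101 8319] 356.4989001081861 231.70301117922827 [ 0.46146585 -0.14454035  0.008     ]
90 [ 194   74   36  144 2006] 367.490777666999 236.02258225324027 [ 0.44848707 -0.179162    0.008     ]
120 [   0   26   72  152 5183] 348.9097144510901 229.7230850858576 [ 0.46727631 -0.12052114  0.008     ]
120 [  51   70  115  106 9000] 356.47551111111113 231.72065555555557 [ 0.46140867 -0.14446498  0.008     ]
120 [ 192   72   38  147 2397] 367.4122027534418 235.65884438881935 [ 0.44962894 -0.17893858  0.008     ]
orange [ 8 15  6 19 70] [345.6        228.95714286] [ 0.46829964 -0.10065564  0.046     ]
```

View pics/t2.png

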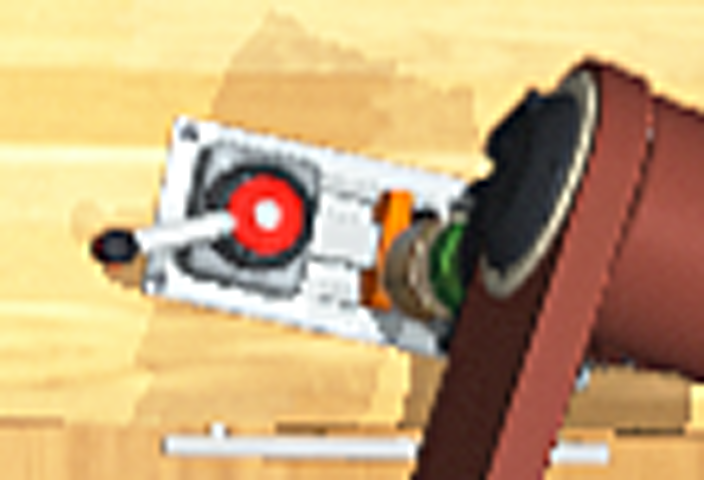

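```bash
python3 - <<'E'
from h import *
need([.462,-.1455,.136],(.981,-.193))
E
```

```text
pos [ 0.457  -0.0946  0.2605] y [ 0.981 -0.193 -0.001] z [-0.001  0.001 -1.   ] t 7.5
need [-0.049   0.0148  0.1245]
turn 0.00042141165424385403
```

Emit:
drive_tool --rows '[[[-0.008, 0.002, 0], 0], [[-0.014, 0.004, 0], 0], [[-0.014, 0.004, 0], 0], [[-0.008, 0.003, 0], 0], [[-0.005, 0.002, 0], 0], [[0, 0, 0.02], 0], [[0, 0, 0.02], 0], [[0, 0, 0.02], 0], [[0, 0, 0], 0], [[0, 0, 0], 0]]'

```text
t: 8.5
tool_pos: [0.4624, -0.1466, 0.201]
tool_rot: [-2.427, -1.994, 0.0]
contact_force: [0.8, 1.2, 0.2]
opening: 0.045
grip_force: 30.7
```

```bash
python3 - <<'E'
from h import *
need([.462,-.1455,.136],(.981,-.193))
d=vision.get_image("wrist");cv2.imwrite("pics/w3.png",d["image"])
d=vision.get_image("side");cv2.imwrite("pics/s3.png",cv2.resize(d["image"][170:280,260:390],(780,600)[:2]))
E
```

```text
pos [ 0.4624 -0.1466  0.201 ] y [ 0.981 -0.194 -0.001] z [-0.001  0.    -1.   ] t 8.5
need [ 0.001  -0.0006  0.065 ]
turn -0.0009645190631903961
```

View pics/w3.png

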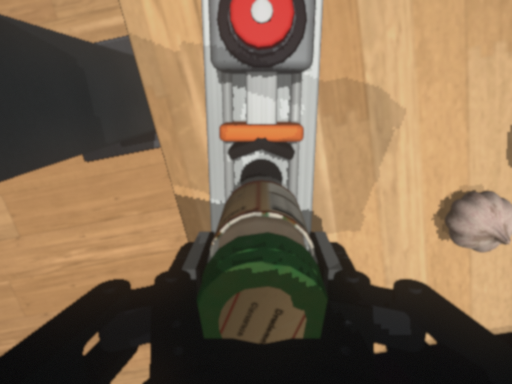

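The wrist view shows the jar at column 261, in line with the jaw (261), and the disc's far edge at about row 161. I check y against that edge.

```bash
python3 - <<'E'
from h import *
d=vision.get_image("wrist");g=cv2.cvtColor(d["image"],cv2.COLOR_BGR2GRAY)
print(g[140:185:1,262].tolist())
y=np.array([.193,.981])
for r in(.0155,.017):print(proj(d,[*(np.array([.462,-.1445])+y*r),.008]))
need([.462,-.1455,.136],(.981,-.193))
E
```

```text
[53, 53, 53, 52, 52, 51, 52, 51, 59, 80, 109, 133, 156, 175, 179, 180, 178, 162, 125, 80, 51, 46, 46, 46, 46, 46, 45, 46, 45, 45, 45, 43, 43, 40, 38, 41, 50, 59, 62, 61, 58, 60, 66, 70, 70]
[259.51932663 159.19219889]
[259.51334704 157.42852076]
pos [ 0.4632 -0.1469  0.2025] y [ 0.981 -0.194  0.003] z [ 0.002 -0.001 -1.   ] t 8.65
need [ 0.0012 -0.0016  0.0665]
turn -0.0007658808393796445
```

Emit:
drive_tool --rows '[[[0.001, 0, 0.012], 0], [[0, 0, 0.014], 0], [[0, 0, 0.014], 0], [[0, 0, 0.014], 0], [[0, 0, 0.008], 0], [[0, 0, 0.003], 0], [[0, 0, 0], 0]]'

```text
t: 9.35
tool_pos: [0.4624, -0.1454, 0.1352]
tool_rot: [-2.426, -1.994, 0.001]
contact_force: [0.9, 0.7, -1.1]
opening: 0.0447
grip_force: 30.7
```

Emit:
drive_tool --rows '[[[0, 0, 0.0015], 0], [[0, 0, 0.0015], 0], [[0, 0, 0.0015], 0], [[0, 0, 0], 0]]'

```text
t: 9.75
tool_pos: [0.4627, -0.1455, 0.1315]
tool_rot: [2.427, 1.995, 0.0]
contact_force: [0.2, -0.4, -1.3]
opening: 0.0453
grip_force: 30.7
```

Emit:
drive_tool --rows '[[[0, 0, 0.001], 0], [[0, 0, 0.001], 0], [[0, 0, 0], 0]]'

```text
t: 10.05
tool_pos: [0.4628, -0.1456, 0.1299]
tool_rot: [2.427, 1.995, -0.0]
contact_force: [-1.2, 1.4, 3.6]
opening: 0.0452
grip_force: 31.0
```

Emit:
drive_tool --rows '[[[0, 0, 0.001], 0], [[0, 0, 0], 0]]'

```text
t: 10.25
tool_pos: [0.463, -0.1456, 0.1298]
tool_rot: [-2.427, -1.995, 0.0]
contact_force: [-4.5, 2.8, 9.2]
opening: 0.045
grip_force: 31.6
```

Emit:
drive_tool --rows '[[[0, 0, 0.001], 0], [[0, 0, 0], 0]]'

```text
t: 10.45
tool_pos: [0.4631, -0.1457, 0.1298]
tool_rot: [-2.426, -1.995, 0.001]
contact_force: [-7.5, 2.2, 15.9]
opening: 0.0452
grip_force: 32.1
```

Emit:
drive_tool --rows '[[[0, 0, -0.002], 0], [[0, 0, 0], 0]]'

```text
t: 10.65
tool_pos: [0.463, -0.1456, 0.1298]
tool_rot: [2.426, 1.994, 0.001]
contact_force: [-1.2, 0.3, 4.2]
opening: 0.045
grip_force: 31.0
```

Emit:
drive_tool --rows '[[[0, 0, 0], 0], [[0, 0, 0], 0], [[0, 0, 0], 0], [[0, 0, 0], 0], [[0, 0, 0], 0], [[0, 0, 0], 0], [[0, 0, 0], 0], [[0, 0, 0], 0]]' --jaw 0

```text
t: 11.45
tool_pos: [0.4627, -0.1455, 0.1294]
tool_rot: [2.427, 1.995, -0.0]
contact_force: [1.0, -0.1, -0.6]
opening: 0.0855
grip_force: 0.0
```

Emit:
drive_tool --rows '[[[0, 0, -0.01], 0], [[0, 0, -0.018], 0], [[0, 0, -0.018], 0], [[0, 0, -0.018], 0], [[0, 0, -0.018], 0], [[0, 0, -0.018], 0], [[0, 0, -0.018], 0], [[0, 0, -0.018], 0], [[0, 0, -0.01], 0], [[0, 0, 0], 0]]'

```text
t: 12.45
tool_pos: [0.4634, -0.1458, 0.2778]
tool_rot: [2.424, 1.992, 0.003]
contact_force: [0.4, -0.6, 0.1]
opening: 0.0855
grip_force: 0.0
```

```bash
python3 - <<'E'
from h import *
need([.462,-.1455,.136],(.981,-.193))
d=vision.get_image("wrist");w=d["image"]
s=vision.get_image("side");s=s["image"][170:285,250:390]
o=np.zeros((384,800,3),np.uint8);o[:,:400]=cv2.resize(w,(400,384*400//512))[:384].repeat(1,0) if 0 else cv2.resize(w,(400,384));o[:,400:]=cv2.resize(s,(400,384))
cv2.imwrite("pics/c4.png",o);print(proj(d,[.463,-.145,.114]),proj(d,[.4825,-.035,.085]))
E
```

```text
pos [ 0.4634 -0.1458  0.2778] y [ 0.981 -0.194  0.004] z [ 0.004 -0.002 -1.   ] t 12.45
need [ 0.0002 -0.002   0.1418]
turn -0.000746054344134951
[260.42968218 188.79072801] [257.27312383  34.96572621]
```

View pics/c4.png

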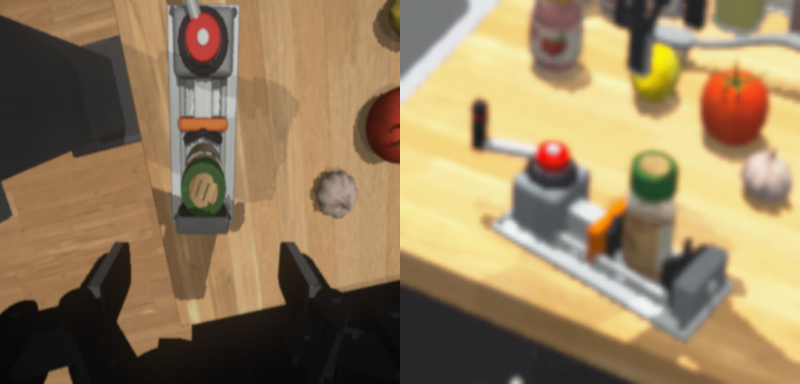

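The jar is upright in the slot, at wrist crop (203,188), with the jaw untouched. Next the lever: I straddle the knob with part-closed fingers and push it with the trailing pad.

Emit:
drive_tool --rows '[[[0, 0, 0], -0.08], [[0, 0, 0], -0.1], [[0, 0, 0], -0.1], [[0, 0, 0], -0.1], [[0, 0, 0], -0.05], [[0, 0, 0], 0], [[0, 0, 0], 0]]' --jaw 0.6

```text
t: 13.25
tool_pos: [0.4623, -0.1453, 0.2743]
tool_rot: [-1.946, -2.464, 0.001]
contact_force: [-0.3, 0.5, -0.2]
opening: 0.0341
grip_force: 0.0
```

```bash
python3 - <<'E'
from h import *
A=np.array([.484,-.035]);th=2.0-.194
k=A+.075*np.array([np.cos(th),np.sin(th)]);print(k)
need([*k,.21],(np.sin(th),-np.cos(th)))
E
```

```text
[0.46652192 0.03793502]
pos [ 0.4623 -0.1453  0.2743] y [ 0.973  0.232 -0.001] z [-0.002  0.001 -1.   ] t 13.25
need [0.1772 0.0467 0.0645]
turn -0.0013220435182708468
```

Emit:
drive_tool --rows '[[[0.017, 0.005, 0], 0], [[0.02, 0.006, 0], 0], [[0.02, 0.006, 0], 0], [[0.03, 0.006, 0], 0], [[0.03, 0.006, 0.01], 0], [[0.03, 0.006, 0.015], 0], [[0.02, 0.006, 0.02], 0], [[0.01, 0.006, 0.02], 0], [[0, 0, 0], 0], [[0, 0, 0], 0]]'

```text
t: 14.25
tool_pos: [0.4669, 0.0375, 0.2102]
tool_rot: [-1.945, -2.466, 0.002]
contact_force: [0.4, 0.3, 0.9]
opening: 0.0342
grip_force: 0.0
```

```bash
python3 - <<'E'
from h import *
need([.4665,.038,.15])
d=vision.get_image("wrist");cv2.imwrite("pics/w5.png",d["image"]);print(proj(d,[.4665,.038,.113]),proj(d,[.484,-.035,.085]))
E
```

```text
pos [0.4669 0.0375 0.2102] y [ 0.972  0.233 -0.001] z [-0.001 -0.    -1.   ] t 14.25
need [ 0.0006 -0.0002  0.0602]
[262.79252056 223.35378107] [262.73398697 305.8602101 ]
```

View pics/w5.png

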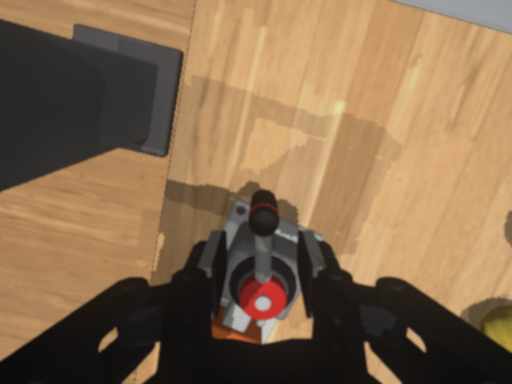

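The knob, at (264,215), lies midway between the fingers and the hub is at (263,304), so I descend.

Emit:
drive_tool --rows '[[[0, 0, 0.01], 0], [[0, 0, 0.01], 0], [[0, 0, 0.01], 0], [[0, 0, 0.01], 0], [[0, 0, 0.01], 0], [[0, 0, 0.01], 0], [[0, 0, 0], 0], [[0, 0, 0], 0]]'

```text
t: 15.1
tool_pos: [0.467, 0.0376, 0.1501]
tool_rot: [-1.945, -2.466, 0.001]
contact_force: [0.2, -0.7, -0.4]
opening: 0.0342
grip_force: 0.0
```

Emit:
drive_tool --rows '[[[0, 0.002, 0], 0], [[0, 0.002, 0], 0], [[0, 0.002, 0], 0], [[0, 0.002, 0], 0], [[0, 0, 0], 0]]'

```text
t: 15.6
tool_pos: [0.4753, 0.0395, 0.1506]
tool_rot: [1.945, 2.466, 0.0]
contact_force: [-0.1, 0.3, -0.8]
opening: 0.0343
grip_force: 0.0
```

Emit:
drive_tool --rows '[[[-0.0003, 0.0022, 0], 0.03], [[-0.0003, 0.0022, 0], 0.03], [[-0.0003, 0.0022, 0], 0.03], [[-0.0003, 0.0022, 0], 0.03]]'

```text
t: 16.0
tool_pos: [0.4829, 0.0399, 0.15]
tool_rot: [-2.09, -2.342, 0.004]
contact_force: [-3.0, -1.2, 2.2]
opening: 0.0341
grip_force: 1.9
```

Emit:
drive_tool --rows '[[[-0.0003, 0.0022, 0], 0.03], [[-0.0003, 0.0022, 0], 0.03], [[-0.0003, 0.0022, 0], 0.03], [[-0.0003, 0.0022, 0], 0.03], [[-0.0003, 0.0022, 0], 0.03], [[-0.0003, 0.0022, 0], 0.03], [[-0.0003, 0.0022, 0], 0.03], [[-0.0003, 0.0022, 0], 0.03]]'

```text
t: 16.8
tool_pos: [0.5014, 0.038, 0.1503]
tool_rot: [-2.358, -2.075, -0.0]
contact_force: [-3.2, 3.3, 1.9]
opening: 0.0343
grip_force: 2.1
```

```bash
cat >> h.py <<'E'
def lev():
    o=ctrl.get_obs();R=Ro.from_rotvec(o["tool_rot"]).as_matrix();p=np.array(o["tool_pos"])
    A=np.array([.484,-.035]);l=R.T@np.array([*(A-p[:2]),0])
    k=p[:2]-R[:2,1]*(o["opening"]/2-.009)
    print("A in tool",np.round(l,4),"knob angle moved",1.806-np.arctan2(*(k-A)[::-1]),"F tool",np.round(R.T@o["contact_force"],2),"t",o["t"],"yaw",1.806-np.arctan2(R[1,0],R[0,0]))
E
python3 -c "
from h import *;lev()"
```

```text
A in tool [-0.0746 -0.008  -0.0001] knob angle moved 0.36136941347434215 F tool [ 2.89 -3.64 -1.85] t 16.8 yaw 0.3627283487310984
```

Emit:
drive_tool --rows '[[[-0.0003, 0.0022, 0], 0.03], [[-0.0003, 0.0022, 0], 0.03], [[-0.0003, 0.0022, 0], 0.03]]'

```text
t: 17.1
tool_pos: [0.5079, 0.0359, 0.1504]
tool_rot: [-2.449, -1.967, -0.0]
contact_force: [-4.1, 3.7, 0.8]
opening: 0.0344
grip_force: 2.1
```

```bash
python3 -c "
from h import *;lev()"
```

```text
A in tool [-0.0743 -0.0081 -0.    ] knob angle moved 0.45067617995233333 F tool [ 2.69 -4.77 -0.84] t 17.1 yaw 0.45266861125902413
```

Emit:
drive_tool --rows '[[[-0.0002, 0.0015, 0], 0.02], [[-0.0002, 0.0015, 0], 0.02]]'

```text
t: 17.3
tool_pos: [0.5107, 0.0348, 0.1503]
tool_rot: [-2.487, -1.919, -0.0]
contact_force: [-4.0, 3.3, 1.1]
opening: 0.0341
grip_force: 2.0
```

```bash
python3 -c "
from h import *;lev()"
```

```text
A in tool [-0.0743 -0.0081 -0.    ] knob angle moved 0.49256652181235805 F tool [ 2.2  -4.67 -1.06] t 17.3 yaw 0.4918247164848717
```

Emit:
drive_tool --rows '[[[-0.0002, 0.0015, 0], 0.02], [[-0.0002, 0.0015, 0], 0.02]]'

```text
t: 17.5
tool_pos: [0.5135, 0.0336, 0.1504]
tool_rot: [-2.525, -1.869, -0.0]
contact_force: [-3.7, 5.0, 0.2]
opening: 0.0343
grip_force: 2.0
```

Emit:
drive_tool --rows '[[[-0.0002, 0.0015, 0], 0.02], [[-0.0002, 0.0015, 0], 0.02]]'

```text
t: 17.7
tool_pos: [0.5162, 0.0323, 0.1504]
tool_rot: [-2.562, -1.818, -0.0]
contact_force: [-3.1, 3.9, 1.5]
opening: 0.0345
grip_force: 2.0
```

```bash
python3 -c "
from h import *;lev()"
```

```text
A in tool [-0.0742 -0.0082 -0.    ] knob angle moved 0.5713454199412427 F tool [ 2.61 -4.21 -1.47] t 17.7 yaw 0.5719087206952504
```

Emit:
drive_tool --rows '[[[-0.0002, 0.0015, 0], 0.02], [[-0.0002, 0.0015, 0], 0.02]]'

```text
t: 17.9
tool_pos: [0.5189, 0.0309, 0.1504]
tool_rot: [2.598, 1.766, 0.0]
contact_force: [-3.2, 2.7, -0.1]
opening: 0.0342
grip_force: 2.0
```

Emit:
drive_tool --rows '[[[-0.0002, 0.0015, 0], 0.02], [[-0.0002, 0.0015, 0], 0.02]]'

```text
t: 18.1
tool_pos: [0.5216, 0.0294, 0.1504]
tool_rot: [2.633, 1.714, 0.0]
contact_force: [-2.7, 2.8, 0.8]
opening: 0.034
grip_force: 2.0
```

```bash
python3 -c "
from h import *;lev()"
```

```text
A in tool [-0.0741 -0.0083 -0.    ] knob angle moved 0.6561081753090623 F tool [ 1.44 -3.62 -0.84] t 18.1 yaw 0.6519262325351434
```

Emit:
drive_tool --rows '[[[-0.0002, 0.0015, 0], 0.02], [[-0.0002, 0.0015, 0], 0.02]]'

```text
t: 18.3
tool_pos: [0.5241, 0.0278, 0.1504]
tool_rot: [2.667, 1.661, 0.0]
contact_force: [-2.6, 3.3, 0.7]
opening: 0.0342
grip_force: 2.0
```

Emit:
drive_tool --rows '[[[-0.0002, 0.0015, 0], 0.02], [[-0.0002, 0.0015, 0], 0.02]]'

```text
t: 18.5
tool_pos: [0.5266, 0.0261, 0.1504]
tool_rot: [-2.699, -1.607, -0.0]
contact_force: [-2.4, 4.0, 1.5]
opening: 0.0341
grip_force: 2.0
```

```bash
python3 -c "
from h import *;lev()"
```

```text
A in tool [-0.074  -0.0084 -0.    ] knob angle moved 0.7367423404528435 F tool [ 2.39 -4.05 -1.47] t 18.5 yaw 0.7318723616562615
```

Emit:
drive_tool --rows '[[[-0.0002, 0.0015, 0], 0.02], [[-0.0002, 0.0015, 0], 0.02]]'

```text
t: 18.7
tool_pos: [0.5291, 0.0243, 0.1504]
tool_rot: [2.731, 1.553, 0.0]
contact_force: [-3.1, 3.4, 1.3]
opening: 0.0344
grip_force: 2.0
```

Emit:
drive_tool --rows '[[[-0.0002, 0.0015, 0], 0.02], [[-0.0002, 0.0015, 0], 0.02]]'

```text
t: 18.9
tool_pos: [0.5314, 0.0223, 0.1505]
tool_rot: [2.761, 1.498, 0.0]
contact_force: [-2.0, 3.7, 0.7]
opening: 0.0341
grip_force: 2.0
```

```bash
python3 -c "
from h import *;lev()"
```

```text
A in tool [-0.0739 -0.0085 -0.    ] knob angle moved 0.8176683336201453 F tool [ 2.02 -3.71 -0.71] t 18.9 yaw 0.81187403204956
```

Emit:
drive_tool --rows '[[[-0.0002, 0.0015, 0], 0.02], [[-0.0002, 0.0015, 0], 0.02]]'

```text
t: 19.1
tool_pos: [0.5337, 0.0204, 0.1505]
tool_rot: [2.791, 1.442, 0.0]
contact_force: [-1.1, 4.2, 0.1]
opening: 0.0343
grip_force: 2.0
```

Emit:
drive_tool --rows '[[[-0.0002, 0.0015, 0], 0.02], [[-0.0002, 0.0015, 0], 0.02]]'

```text
t: 19.3
tool_pos: [0.5359, 0.0182, 0.1504]
tool_rot: [2.819, 1.386, 0.0]
contact_force: [-2.6, 4.1, -0.2]
opening: 0.0336
grip_force: 2.0
```

```bash
python3 -c "
from h import *;lev()"
```

```text
A in tool [-0.0739 -0.0086 -0.    ] knob angle moved 0.9028361921082143 F tool [ 1.7  -4.54  0.18] t 19.3 yaw 0.8919063750027101
```

Emit:
drive_tool --rows '[[[-0.0002, 0.0015, 0], 0.02], [[-0.0002, 0.0015, 0], 0.02]]'

```text
t: 19.5
tool_pos: [0.538, 0.0161, 0.1505]
tool_rot: [2.846, 1.33, 0.0]
contact_force: [-1.7, 4.1, 1.7]
opening: 0.034
grip_force: 2.0
```

Emit:
drive_tool --rows '[[[-0.0002, 0.0015, 0], 0.02], [[-0.0002, 0.0015, 0], 0.02]]'

```text
t: 19.7
tool_pos: [0.5401, 0.0139, 0.1504]
tool_rot: [2.872, 1.273, 0.0]
contact_force: [-1.1, 4.6, -0.2]
opening: 0.0341
grip_force: 2.0
```

```bash
python3 -c "
from h import *;lev()"
```

```text
A in tool [-0.0738 -0.0087 -0.    ] knob angle moved 0.9809975670464729 F tool [ 2.7 -3.9  0.2] t 19.7 yaw 0.9718857326433527
```

Emit:
drive_tool --rows '[[[-0.0002, 0.0015, 0], 0.02], [[-0.0002, 0.0015, 0], 0.02]]'

```text
t: 19.9
tool_pos: [0.542, 0.0115, 0.1505]
tool_rot: [2.897, 1.215, 0.001]
contact_force: [-0.3, 4.6, 0.3]
opening: 0.0344
grip_force: 2.0
```

Emit:
drive_tool --rows '[[[-0.0002, 0.0015, 0], 0.02], [[-0.0002, 0.0015, 0], 0.02]]'

```text
t: 20.1
tool_pos: [0.5434, 0.0096, 0.1503]
tool_rot: [-2.919, -1.156, 0.001]
contact_force: [-3.3, 7.4, 0.8]
opening: 0.0341
grip_force: 4.1
```

```bash
python3 -c "
from h import *;lev()"
```

```text
A in tool [-0.0738 -0.0081  0.    ] knob angle moved 1.0530965032180124 F tool [ 2.69 -7.68 -0.75] t 20.1 yaw 1.0520723842943829
```

The force is climbing, so I take small steps.

Emit:
drive_tool --rows '[[[-0.0002, 0.0015, 0], 0.02]]'

```text
t: 20.2
tool_pos: [0.5438, 0.0089, 0.1501]
tool_rot: [-2.929, -1.126, 0.003]
contact_force: [-4.6, 10.5, 3.1]
opening: 0.0341
grip_force: 5.4
```

```bash
python3 -c "
from h import *;lev()"
```

```text
A in tool [-0.0738 -0.0075  0.0001] knob angle moved 1.0640552836685215 F tool [  3.62 -10.83  -3.08] t 20.2 yaw 1.0720720123216105
```

Emit:
drive_tool --rows '[[[-0.0002, 0.0015, 0], 0.02]]'

```text
t: 20.3
tool_pos: [0.5442, 0.0081, 0.1499]
tool_rot: [-2.939, -1.096, 0.004]
contact_force: [-6.2, 11.5, 3.5]
opening: 0.0338
grip_force: 6.2
```

```bash
python3 -c "
from h import *;lev()"
```

```text
A in tool [-0.0737 -0.0069  0.0001] knob angle moved 1.0776450927582566 F tool [  2.83 -12.83  -3.45] t 20.3 yaw 1.0920128459659224
```

Emit:
drive_tool --rows '[[[-0.0001, 0.0012, 0], 0.016]]'

```text
t: 20.4
tool_pos: [0.5448, 0.0072, 0.1499]
tool_rot: [-2.947, -1.073, 0.005]
contact_force: [-5.7, 10.6, 3.3]
opening: 0.0339
grip_force: 6.2
```

```bash
python3 -c "
from h import *;lev()"
```

```text
A in tool [-0.0737 -0.0067  0.0001] knob angle moved 1.0913741798587384 F tool [  2.45 -11.86  -3.26] t 20.4 yaw 1.1077762485761753
```

The force has plateaued at about 12 N while the lever still moves, so the clutch is slipping. I stop and back off.

Emit:
drive_tool --rows '[[[0, -0.003, 0], 0], [[0, -0.003, 0], 0], [[0, -0.004, 0], 0], [[0, -0.002, 0], 0], [[0, 0, 0], 0]]'

```text
t: 20.9
tool_pos: [0.5385, 0.0148, 0.1506]
tool_rot: [2.95, 1.077, 0.001]
contact_force: [0.6, -0.7, 0.1]
opening: 0.0346
grip_force: 0.0
```

```bash
python3 -c "
from h import *;lev()"
```

```text
A in tool [-0.0737  0.003  -0.    ] knob angle moved 0.9547335886305578 F tool [-0.01  0.97 -0.06] t 20.9 yaw 1.1062171783823116
```

Free of contact. I lift away and look.

Emit:
drive_tool --rows '[[[0, 0, -0.005], 0], [[0, 0, -0.01], 0], [[0, 0, -0.015], 0], [[0, 0, -0.02], 0], [[0, 0, -0.02], 0], [[0, 0, -0.02], 0], [[0, 0, -0.02], 0], [[0, 0, -0.01], 0], [[0, 0, 0], 0], [[0, 0, 0], 0]]'

```text
t: 21.9
tool_pos: [0.5382, 0.0149, 0.2702]
tool_rot: [-2.951, -1.077, 0.0]
contact_force: [-0.5, -0.2, 0.4]
opening: 0.0341
grip_force: 0.0
```

```bash
python3 - <<'E'
from h import *
w=vision.get_image("wrist")["image"];s=vision.get_image("side")["image"][170:285,250:390]
o=np.zeros((384,800,3),np.uint8);o[:,:400]=cv2.resize(w,(400,384));o[:,400:]=cv2.resize(s,(400,384))
cv2.imwrite("pics/c6.png",o);lev()
E
```

```text
A in tool [-0.0734  0.0036  0.0001] knob angle moved 0.9474986014076497 F tool [-0.12 -0.6   0.12] t 22.0 yaw 1.1062245783289157
```

View pics/c6.png

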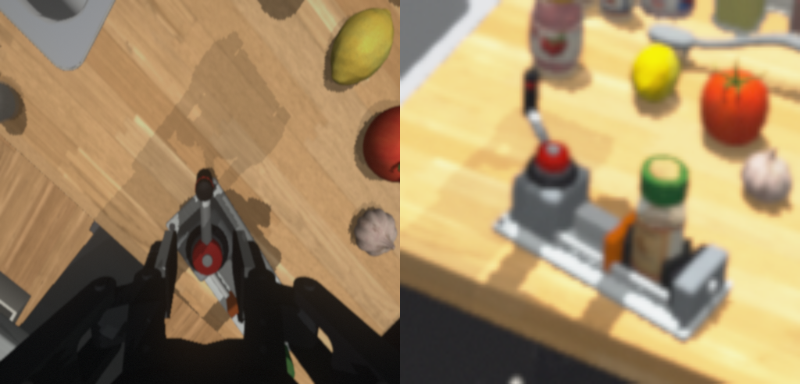

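The jar, at side crop (665,215), stands upright between jaw and rear pad. The lever has swung to side crop (530,90), the robot is clear and the bystanders are in place. I hand the job in.

```bash
python3 -c "
from h import *;print(ctrl.finish_job())"
```

```text
the job is handed in; nothing more can be done
None
```

The jar stands upright in the clamp slot, the lever was stopped at about 12 N just as the clutch began to slip, and the job was handed in at about 22 s; no verdict came back, and the jaw's force on the jar could not be read directly.

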